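# Wedge a rocking tool case

### The arm

A 6-joint arm with a two-finger parallel gripper is mounted at the origin on a cart in front of the work surface, level with it; the furniture and walls round the work are solid. World frame = base frame: x ahead of the robot, y to its left, z up, the work surface at z = 0. Lengths are in m, angles in degrees, forces in N, time in s.
With the tool pointing down it reaches from about 0.325 to 0.775 m from the base axis. Payload 5.5 kg.
Tool frame: the origin (TCP) lies midway between the tips of the shut fingers; the grasp point (between the pads) lies 19 mm behind it; z points along the fingers, y is the direction in which the jaws open and shut (so a half turn about z gives the same grasp; the last joint's range is limited). The gripper opens to 85 mm and grips with 20 to 120 N. Pads are 22 mm wide; open, the fingers measure 114 mm over their backs; the gripper's body (76 mm by 85 mm) begins 54 mm behind the grasp point. The pads swing forward as they close: fully open they stand 13 mm farther back than shut.
Start: joints at [61.897, 5.22, 70.514, -0, 104.267, -3.249], TCP at [0.252, 0.544, 0.231] pointing down, gripper open.
Joint ranges: [-164.24, 164.24], [-49.07, 125.15], [9.68, 141.18], [-86.29, 266.29], [3.28, 154.24], [-151.56, 151.56]. Speed limits (degrees/s): [147.25, 147.25, 172.46, 180, 180, 180].

### API

Orientations are given as [roll, pitch, yaw] about the fixed x, y, z axes, in that order (R = Rz(yaw) Ry(pitch) Rx(roll)).
In Python, from cell import ctrl, imaging, job_done gives the robot as it stands.
- The arm moves only by the tool send_rows, never from a script. Its argument "series" is a list of rows, each a list of 5 numbers: the opening, from 0 (shut) to 1 (fully open), then the shift along the tool's x, y, z in mm, then the turn about the tool's z in rad. In form: [[jaw, tx, ty, tz, yaw], ...]. A call has 1 to 8 rows; each row shifts and turns the commanded pose from where the row before left it, along the tool's axes as they then stand; what a row does not reach is not made up. A row lasts 1/8 s, in which the tool goes at most 62.5 mm and 10.7 degrees, less where a joint would pass 70% of its speed; a pose out of reach is approached as far as the arm can. A call with a gripper value outside its range is refused whole. The fingers move at their own pace and stop on an object; the grip force is fixed at half the most. Time passes only in rows, so rows that do not move let the fingers close. It gives the time, the measured TCP pose, the force and the opening at its end, in the units of the state.
- ctrl.sense(): the state, without advancing time (a new reading comes with each control period).
- imaging.get_image(name): name is "side" or "top" or "wrist"; returns a dict with "frame" (384x512x3 uint8, blue, green, red), "range_z" (384x512 float32, m along the optical axis (not along the pixel's ray), 0 where there is no reading), "camera_matrix" (3x3 intrinsics, pixels), "view" (4x4, takes a point from world to camera coordinates). Camera axes: x right, y down, z forward; pixel columns grow to the right and rows downward; lengths in m; the calibration is good to about 2 mm. A picture is of the moment at which its call begins.
- job_done(): hands the job in, once; it reports no verdict.
The state is a dict: "time_s": time; "joint_positions": joint angles; "dq": joint speeds; "tau": joint torques, N m; "ee_pos": TCP position; "tool_rot": TCP orientation; "wrist_force": force on the tool from outside, world axes, zero at the start; "torque": the same for the moment, N m; "width": finger opening in m.
Only numpy, scipy, OpenCV 4.12 (cv2) and the standard library are available. Lean on these libraries where they do the work, as an engineer would, in place of code of your own. Each camera call takes 0.05 s, during which the arm holds its last target.

### The job

The low steel tool case rocks because its front right foot is too short. With the fingertips, push the wooden wedge along the desk, thin end first, under that foot until the case no longer rocks but still stands level, then press down firmly with the fingertips on the top of the case over that corner to check that it stands firm, and let go. Do not pick up the wedge or the case, do not shove the case along the desk, and leave the other things alone.

Things in the scene. Friction and masses are not known exactly. Their poses are not given: they have to be found in the camera images.
- tool_case: Low grey steel tool case, 160 (its x) x 220 (its y) x 88 mm high, about 3.5 kg, loose, on four domed black feet 60 mm before / behind and 90 mm left / right of its middle; its bottom is 16 mm above the desk. Two drawer fronts face the robot (-x). Origin: its middle, at desk level; x to its back, y to its left, z up. At rest it stands level on three feet.
- short_foot (a point): Lowest point of the short front right foot (rubber dome, radius 10 mm), at -60, -90 mm in the case's x, y. At rest it hangs 3.5 to 7 mm above the desk, differently each time, and does not adjust itself.
- case_corner (a point): Point on the flat top of the case straight above the short foot, 88 mm above the desk: the place to press, with some 10 N for a firm test. Unwedged, a press of 3 to 6 N there tips the case until the short foot meets the desk; let go, it tips back.
- wedge: Pale wooden wedge flat on the desk right of the case, 115 long (its x), 44 wide (its y), 0.07 kg. Origin: middle of the underside; +x to the thin end, roughly towards the short foot. Its top rises 1 in 8 from 2 mm at the tip (x = +57.5 mm) to 14.5 mm at x = -42.5; behind that an upright heel block, 28 mm high, ends in a flat face (x = -57.5) to push on. It stays put by friction.
- wedge_face (a point): Middle of the upper edge of the wedge's tip; its x axis points down the slope out of the tip, y across, z square to the sloping face.
- tin_2: Bystander: round grey metal tin, 54 mm wide, 19 high; origin under its middle.
- bench_block: Bystander: small square steel block, 50 x 50 x 24 mm; origin under its middle.
- wood_offcut: Bystander: rectangular wooden offcut, 50 x 58 x 26 mm; origin under its middle.

How it is judged (in metres and radians):
On the way, in this order (a step that is already met when the one before it is completed fails the run):
1. the wedge is snug under the short foot, the case level and not pressed by the fingers (z of short_foot in the frame of wedge_face between -0.002 and 0.0015 m and x of short_foot in the frame of wedge_face between -0.09 and -0.004 m and y of short_foot in the frame of wedge_face between -0.017 and 0.017 m and angle between tool_case's own z axis and vertical below 0.018 rad and contact force between the fingers and tool_case below 1 N), for 0.2 s.
2. the fingertips press the top of the case over that corner with more than 5 N and it does not give (z of short_foot in the frame of wedge_face between -0.002 and 0.0015 m and x of short_foot in the frame of wedge_face between -0.09 and -0.004 m and y of short_foot in the frame of wedge_face between -0.017 and 0.017 m and angle between tool_case's own z axis and vertical below 0.018 rad and contact force between the fingers and tool_case above 5 N and horizontal distance between the grasp point and case_corner below 0.05 m), for 0.2 s.
At the end, for the whole second after the job is handed in: The wedge's slope lies under the short foot, less than 1.5 mm below it and the foot no more than 17 mm off the wedge's middle line; the case is within 0.018 rad of level and within 25 mm of where it stood; bystanders within 20 mm of their places; all at rest (z of short_foot in the frame of wedge_face between -0.002 and 0.0015 m and x of short_foot in the frame of wedge_face between -0.09 and -0.004 m and y of short_foot in the frame of wedge_face between -0.017 and 0.017 m and angle between tool_case's own z axis and vertical below 0.018 rad and linear speed of each of tool_case, wedge below 0.01 m/s and distance of tool_case from where it was at the start of the episode below 0.025 m and distance of each of tin_2, bench_block, wood_offcut from where it was at the start of the episode below 0.02 m); the robot touches nothing.
It fails at once if the wedge is lifted or tipped (height (world z) of wedge above 0.01 m or angle between wedge's own z axis and vertical above 0.2 rad).
It fails at once if the case is lifted or tipped up (height (world z) of tool_case above 0.012 m or angle between tool_case's own z axis and vertical above 0.13 rad).
It fails at once if the case is shoved more than 25 mm (distance of tool_case from where it was at the start of the episode above 0.025 m).
It fails at once if a bystander is moved more than 20 mm (distance of any of tin_2, bench_block, wood_offcut from where it was at the start of the episode above 0.02 m).
It also fails if it takes over 58 s, if anything falls off the work surface, if the arm or the gripper's body presses on something with over 40 N, if the wrist force passes 120 N, or if a joint passes its speed limit or range.

## Working session

There is one attempt and no reset: what is moved stays moved. The work goes in short steps, Python scripts to look and compute and a tool call to move; the robot and the scene stay as the last step left them, time stands still between calls to the robot, and variables do not carry over. Pictures are saved under pics/ and viewed, and the job is handed in when it is done.

Besides the shell and the picture viewer there is one more tool, called after "Emit:" by a JSON object that holds its "op" and its "data", one argument or row to a line. send_rows: Moves the arm, as the interface text tells. Its arguments: {"type":"object","properties":{"series":{"type":"array"}},"required":["series"]}

```bash
mkdir -p pics; ls; python3 - <<'E'
from cell import ctrl, imaging
import cv2, numpy as np
s=ctrl.sense()
for k in s: print(k,np.round(s[k],4))
for n in ("top","side"):
    d=imaging.get_image(n); cv2.imwrite(f"pics/{n}0.png",d["frame"]); np.savez(f"{n}0.npz",**d); print(n,d["camera_matrix"].round(1).tolist(),d["view"].round(3).tolist())
E
```

```text
pics
time_s 0.0
joint_positions [ 6.189700e+01  5.261900e+00  7.058250e+01  1.000000e-04  1.042672e+02
 -3.249500e+00]
dq [ 0.0266  0.0211 -0.0542 -0.0253 -0.0827  0.0693]
tau [ 1.00000e-04 -4.58769e+01 -4.17994e+01 -5.00000e-04  1.26000e-02
 -0.00000e+00]
ee_pos [0.2521 0.5442 0.2302]
tool_rot [-1.798886e+02 -6.500000e-03  1.551465e+02]
wrist_force [-0.3847 -0.226   0.0531]
torque [-0.0194  0.0017  0.0192]
width 0.0854
top [[354.4, 0.0, 259.2], [0.0, 354.4, 190.5], [0.0, 0.0, 1.0]] [[0.01, -1.0, 0.026, -0.035], [-0.991, -0.013, -0.132, 0.665], [0.132, -0.025, -0.991, 0.833], [0.0, 0.0, 0.0, 1.0]]
side [[375.4, 0.0, 256.5], [0.0, 375.4, 193.9], [0.0, 0.0, 1.0]] [[-0.71, -0.704, 0.012, 0.467], [-0.566, 0.56, -0.605, 0.438], [0.419, -0.436, -0.797, 0.631], [0.0, 0.0, 0.0, 1.0]]
```

View pics/top0.png

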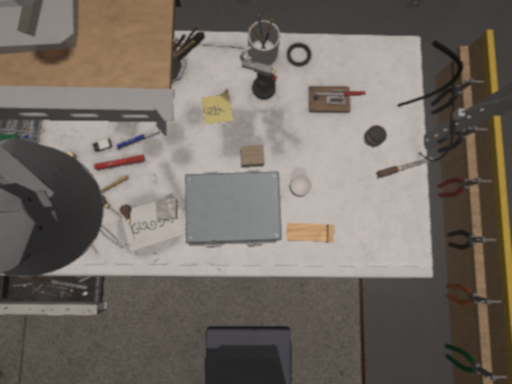

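View pics/side0.png

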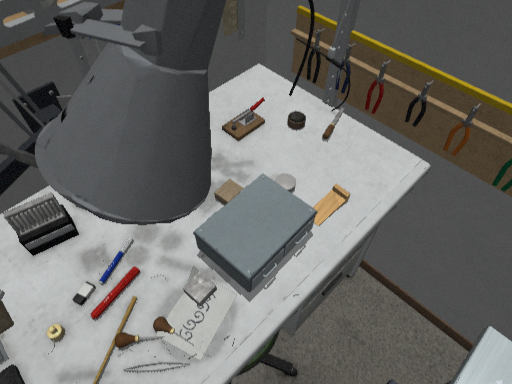

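```bash
cat > h.py <<'E'
import numpy as np, cv2
def load(n): return dict(np.load(n))
def ray(d,uv,z):
    K=d["camera_matrix"];V=d["view"];R=V[:3,:3];c=-R.T@V[:3,3]
    uv=np.atleast_2d(np.asarray(uv,float)); r=(np.c_[uv,np.ones(len(uv))]@np.linalg.inv(K).T)@R
    t=(z-c[2])/r[:,2]; return c+r*t[:,None]
def cloud(d):
    Z=d["range_z"];K=d["camera_matrix"];V=d["view"];h,w=Z.shape
    u,v=np.meshgrid(np.arange(w),np.arange(h)); P=np.stack([(u-K[0,2])/K[0,0]*Z,(v-K[1,2])/K[1,1]*Z,Z],-1)
    return (P-V[:3,3])@V[:3,:3]
def proj(d,p):
    p=np.atleast_2d(p);c=p@d["view"][:3,:3].T+d["view"][:3,3];q=c@d["camera_matrix"].T;return q[:,:2]/q[:,2:]
E
python3 - <<'E'
from h import *
for n in ("top","side"):
    d=load(n+"0.npz"); f=d["frame"]; W=cloud(d); print(n,"cam",-d["view"][:3,:3].T@d["view"][:3,3])
    hsv=cv2.cvtColor(f,cv2.COLOR_BGR2HSV)
    ok=d["range_z"]>0
    desk=ok&(abs(W[...,2])<.01)&(W[...,0]>.35)&(W[...,0]<.7)&(abs(W[...,1])<.3); print("desk z",np.median(W[...,2][desk]))
    m=ok&(W[...,2]>.07)&(W[...,2]<.1)&(W[...,0]>.25)&(W[...,0]<.7)&(abs(W[...,1])<.3)
    m=m.astype(np.uint8); k,l,st,ce=cv2.connectedComponentsWithStats(m); i=1+np.argmax(st[1:,4]); m=l==i
    print("case z",np.median(W[...,2][m]),st[i])
    pts=W[m]; r=cv2.minAreaRect((pts[:,:2]*1000).astype(np.float32)); print("case",r, cv2.boxPoints(r).round(1).tolist())
    m=(hsv[...,0]>8)&(hsv[...,0]<25)&(hsv[...,1]>70)&(hsv[...,2]>80)&ok&(W[...,0]>.25)&(W[...,0]<.6)&(W[...,1]<-.05)&(W[...,1]>-.35)
    k,l,st,ce=cv2.connectedComponentsWithStats(m.astype(np.uint8))
    for i in range(1,k):
        if st[i,4]>30:
            mm=l==i;p=W[mm];r=cv2.minAreaRect((p[:,:2]*1000).astype(np.float32));print("wood",st[i],r,np.percentile(p[:,2],[5,50,95]).round(4))
    m=ok&(W[...,2]>.009)&(W[...,2]<.04)&(W[...,0]>.25)&(W[...,0]<.7)&(abs(W[...,1])<.32)
    k,l,st,ce=cv2.connectedComponentsWithStats(m.astype(np.uint8))
    for i in range(1,k):
        if st[i,4]>25:
            p=W[l==i];print("blob",st[i].tolist(),(np.median(p,0)*1000).round(),(p.min(0)*1000).round(),(p.max(0)*1000).round())
d=load("top0.npz");cv2.imwrite("pics/topc.png",cv2.resize(d["frame"][140:275,140:350],None,fx=3.8,fy=3.8,interpolation=cv2.INTER_CUBIC))
d=load("side0.npz");cv2.imwrite("pics/sidec.png",cv2.resize(d["frame"][150:300,180:380],None,fx=3.9,fy=3.9,interpolation=cv2.INTER_CUBIC))
E
```

```text
top cam [ 0.54896677 -0.00523772  0.91382407]
desk z -0.00035576665351039145
case z 0.08699265450787187 [ 186  174   96   70 6402]
case ((620.2246704101562, 34.402557373046875), (162.8966522216797, 221.76663208007812), 2.1000125408172607) [[534.7999877929688, 142.1999969482422], [542.9000244140625, -79.4000015258789], [705.7000122070312, -73.4000015258789], [697.5999755859375, 148.1999969482422]]
wood [287 223  47  19 777] ((565.1646728515625, -156.4593048095703), (113.2264633178711, 42.78640365600586), 87.20277404785156) [0.0023 0.0094 0.0282]
blob [291, 179, 21, 17, 298] [ 681. -133.   19.] [ 658. -161.    9.] [ 700. -109.   22.]
blob [156, 194, 22, 26, 470] [621. 204.  23.] [593. 178.   9.] [655. 231.  35.]
blob [120, 205, 12, 21, 150] [611. 303.  21.] [578. 293.  10.] [627. 319.  30.]
blob [308, 224, 26, 18, 410] [ 565. -189.   13.] [ 542. -214.    9.] [ 585. -153.   32.]
side cam [0.31530314 0.35823047 0.76137791]
desk z 0.00044104962039613995
case z 0.08783303351526704 [ 193  174  124  108 6808]
case ((619.2905883789062, 40.023399353027344), (162.2635040283203, 222.1509246826172), 2.4229660034179688) [[533.5, 147.60000610351562], [542.9000244140625, -74.4000015258789], [705.0, -67.5], [695.7000122070312, 154.39999389648438]]
wood [313 184  37  42 688] ((564.2411499023438, -141.3541259765625), (138.0935516357422, 44.33199691772461), 88.18083190917969) [0.0032 0.0104 0.0288]
blob [277, 173, 19, 18, 216] [ 678. -132.   20.] [ 656. -157.   10.] [ 700. -112.   23.]
blob [320, 183, 31, 31, 437] [ 562. -184.   14.] [ 541. -212.    9.] [ 586. -138.   32.]
blob [197, 243, 68, 49, 240] [592. 147.  30.] [534. 100.  20.] [693. 152.  40.]
blob [276, 243, 21, 21, 60] [540.  27.  31.] [538.  -9.  23.] [542.  62.  40.]
blob [183, 265, 34, 40, 706] [618. 209.  24.] [591. 183.   9.] [657. 236.  39.]
blob [154, 316, 28, 21, 225] [605. 308.  21.] [569. 298.  10.] [627. 320.  30.]
```

```bash
ls pics
```

```text
side0.png
sidec.png
top0.png
topc.png
```

View pics/topc.png

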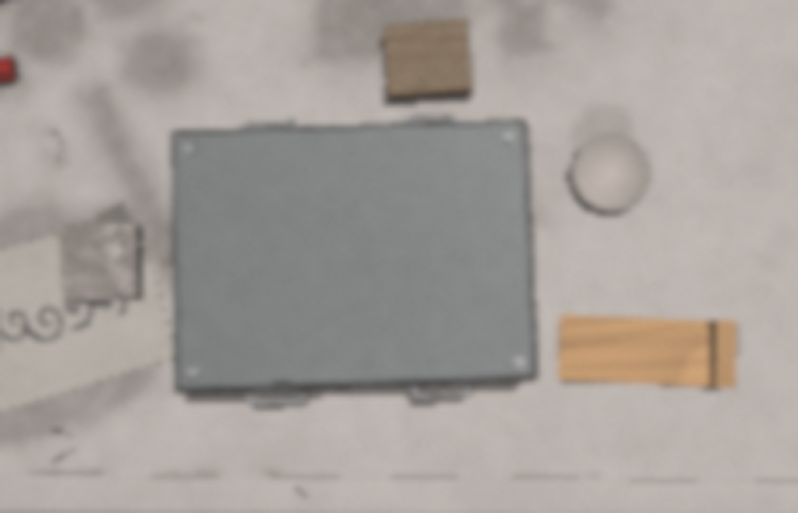

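View pics/sidec.png

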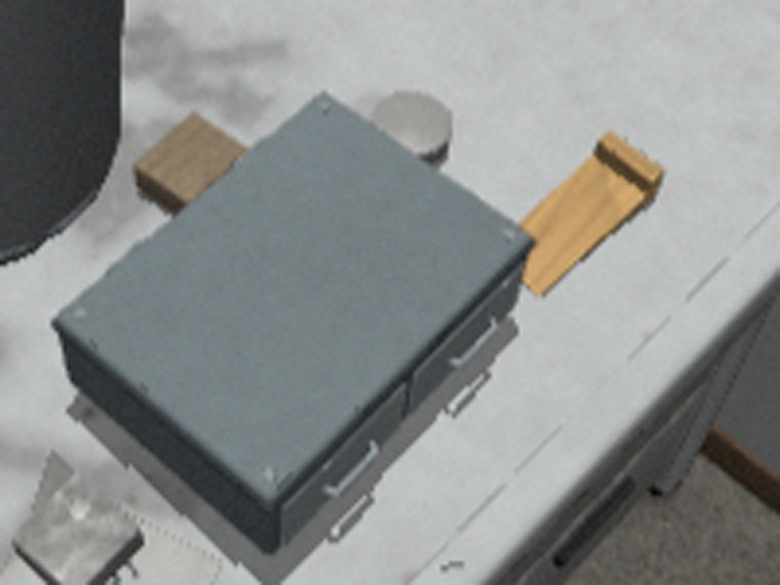

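```bash
python3 - <<'E'
from h import *
d=load("top0.npz"); W=cloud(d)
for uv in [(50,200),(95,190),(95,220),(60,150),(40,260),(10,210),(258,85),(165,100),(100,105)]: print(uv,W[uv[1],uv[0]].round(3))
d2=load("side0.npz");W2=cloud(d2)
for uv in [(150,100),(60,160),(200,200),(180,40),(150,190)]: print(uv,W2[uv[1],uv[0]].round(3))
# wedge fine, top view
f=d["frame"];hsv=cv2.cvtColor(f,cv2.COLOR_BGR2HSV)
up=cv2.resize(f[210:255,275:345],None,fx=11,fy=11,interpolation=cv2.INTER_CUBIC);cv2.imwrite("pics/wedge_top.png",up)
up=cv2.resize(d2["frame"][175:235,300:360],None,fx=9,fy=9,interpolation=cv2.INTER_CUBIC);cv2.imwrite("pics/wedge_side.png",up)
E
```

```text
(50, 200) [0.58  0.172 0.597]
(95, 190) [0.606 0.189 0.47 ]
(95, 220) [0.569 0.185 0.472]
(60, 150) [0.654 0.231 0.48 ]
(40, 260) [0.525 0.205 0.546]
(10, 210) [0.566 0.16  0.666]
(258, 85) [ 0.94  -0.021  0.042]
(165, 100) [0.678 0.077 0.589]
(100, 105) [0.671 0.137 0.59 ]
(150, 100) [0.532 0.251 0.577]
(60, 160) [0.582 0.321 0.524]
(200, 200) [0.506 0.24  0.463]
(180, 40) [0.53  0.217 0.613]
(150, 190) [0.514 0.281 0.509]
```

View pics/wedge_top.png

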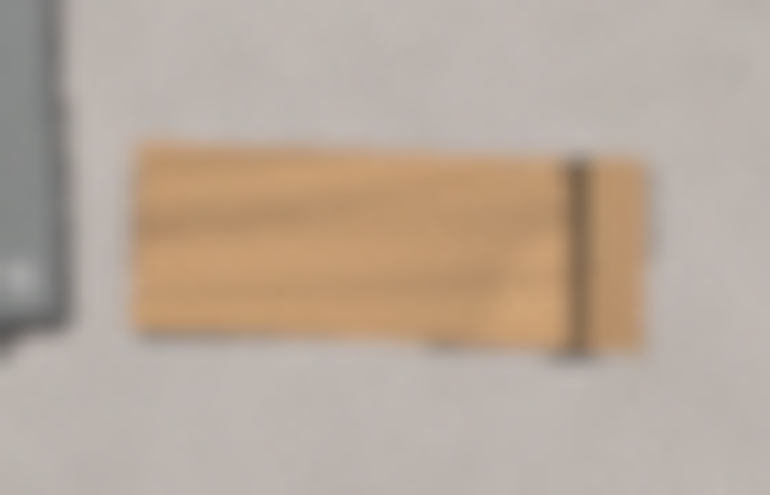

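View pics/wedge_side.png

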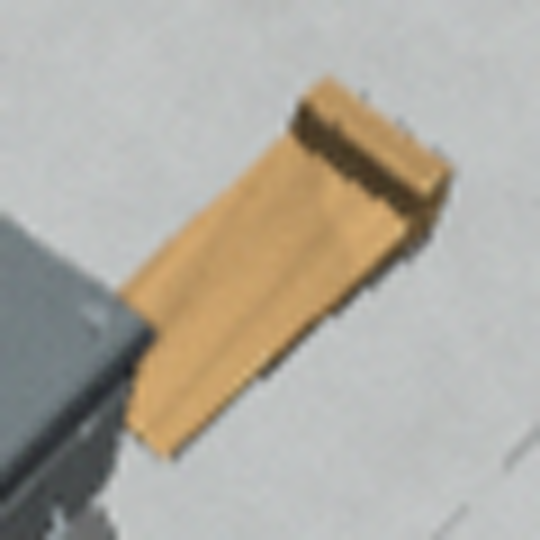

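```bash
python3 - <<'E'
from h import *
d=load("top0.npz")
g=lambda p:np.c_[275+(np.array(p,float)[:,0]+.5)/11-.5,210+(np.array(p,float)[:,1]+.5)/11-.5]
t=ray(d,g([(138,147),(135,335)]),.002);h=ray(d,g([(645,160),(643,351)]),.028)
print(t.round(4),h.round(4)); tm,hm=t.mean(0),h.mean(0);v=(tm-hm)[:2];print("tip",tm,"heel",hm,"len",np.hypot(*v),"yaw",np.degrees(np.arctan2(v[1],v[0])))
# side view: tip near corner, heel corners
d2=load("side0.npz")
g=lambda p:np.c_[300+(np.array(p,float)[:,0]+.5)/9-.5,175+(np.array(p,float)[:,1]+.5)/9-.5]
print("side tip front corner",ray(d2,g([(170,458)]),.002).round(4),"heel top back",ray(d2,g([(328,76),(453,165)]),.028).round(4))
# case top from colour contour
for n,dd,roi in(("top",d,(165,255,180,290)),("side",d2,(165,300,190,320))):
    f=dd["frame"].astype(int);W=cloud(dd);m=(W[...,2]>.08)&(W[...,2]<.095)&(W[...,0]<.75)&(W[...,0]>.5)
    m=cv2.morphologyEx(m.astype(np.uint8),cv2.MORPH_OPEN,np.ones((3,3)))
    c=max(cv2.findContours(m,0,2)[0],key=cv2.contourArea)[:,0]
    P=ray(dd,c,.088)[:,:2]*1000; r=cv2.minAreaRect(P.astype(np.float32));print(n,r)
    a=np.radians(2.2);R=np.array([[np.cos(a),-np.sin(a)],[np.sin(a),np.cos(a)]])
    print("foot",np.array(r[0])+R@[-60,-90])
E
```

```text
[[ 0.5875 -0.1007  0.002 ]
 [ 0.544  -0.1     0.002 ]] [[ 0.5847 -0.2137  0.028 ]
 [ 0.5416 -0.2125  0.028 ]]
tip [ 0.56572043 -0.10037324  0.002     ] heel [ 0.56313138 -0.21311989  0.028     ] len 0.11277636896892854 yaw 88.68452380994039
side tip front corner [[ 0.5434 -0.0957  0.002 ]] heel top back [[ 0.5843 -0.2101  0.028 ]
 [ 0.5409 -0.2094  0.028 ]]
top ((620.8798828125, 34.699790954589844), (160.85391235351562, 219.421875), 2.591615915298462)
foot [564.37901065 -57.53714007]
side ((618.411865234375, 41.668800354003906), (164.40821838378906, 222.5095672607422), 2.3331379890441895)
foot [561.91099307 -50.56813067]
```

Emit:
{"op": "send_rows", "data": {
  "series": [
    [0,-28,-40,0,0],
    [0,-28,-40,0,0],
    [0,-28,-40,0,0],
    [0,-28,-40,0,0],
    [0,-28,-40,0,0],
    [0,-28,-40,0,0]
  ]
}}

```text
time_s: 0.85
ee_pos: [0.3036, 0.2545, 0.2309]
tool_rot: [-180.0, -0.0, 155.2]
wrist_force: [1.3, -0.4, 0.8]
width: 0.0
```

Emit:
{"op": "send_rows", "data": {
  "series": [
    [0,-37,-46,0,0],
    [0,-37,-46,0,0],
    [0,-37,-46,0,0],
    [0,-37,-46,0,0],
    [0,-37,-46,0,0],
    [0,-37,-46,0,0],
    [0,-37,-46,0,0],
    [0,-37,-46,0,0]
  ]
}}

```text
time_s: 1.85
ee_pos: [0.4176, -0.2043, 0.231]
tool_rot: [180.0, -0.0, 155.1]
wrist_force: [1.1, -0.1, -0.4]
width: -0.0002
```

Emit:
{"op": "send_rows", "data": {
  "series": [
    [0,0,0,0,0.18],
    [0,0,0,0,0.18],
    [0,0,0,0,0.18],
    [0,0,0,0,0.18],
    [0,0,0,0,0.18],
    [0,0,0,0,0.18],
    [0,0,0,0,0.08],
    [0,0,0,0,0]
  ]
}}

```text
time_s: 2.85
ee_pos: [0.4175, -0.2022, 0.2308]
tool_rot: [-180.0, -0.0, 88.7]
wrist_force: [1.1, -0.1, -0.6]
width: -0.0
```

Emit:
{"op": "send_rows", "data": {
  "series": [
    [0,-14,49,0,0],
    [0,-14,49,0,0],
    [0,-14,49,0,0],
    [0,0,0,50,0],
    [0,0,0,50,0],
    [0,0,0,50,0],
    [0,0,0,0,0]
  ]
}}

```text
time_s: 3.72
ee_pos: [0.5607, -0.2461, 0.0753]
tool_rot: [-179.4, -0.3, 88.8]
wrist_force: [-0.8, 0.1, 0.0]
width: 0.0002
```

```bash
python3 - <<'E'
from cell import ctrl, imaging
from h import *
for n in ("top","side","wrist"):
    d=imaging.get_image(n); np.savez(f"{n}1.npz",**d)
    cv2.imwrite(f"pics/{n}1.png",d["frame"])
    if n=="side": cv2.imwrite("pics/side1c.png",cv2.resize(d["frame"][120:290,220:420],None,fx=3.5,fy=3.5,interpolation=cv2.INTER_CUBIC))
print(ctrl.sense()["ee_pos"])
E
```

```text
[ 0.56479619 -0.24823607  0.08429383]
```

View pics/side1c.png

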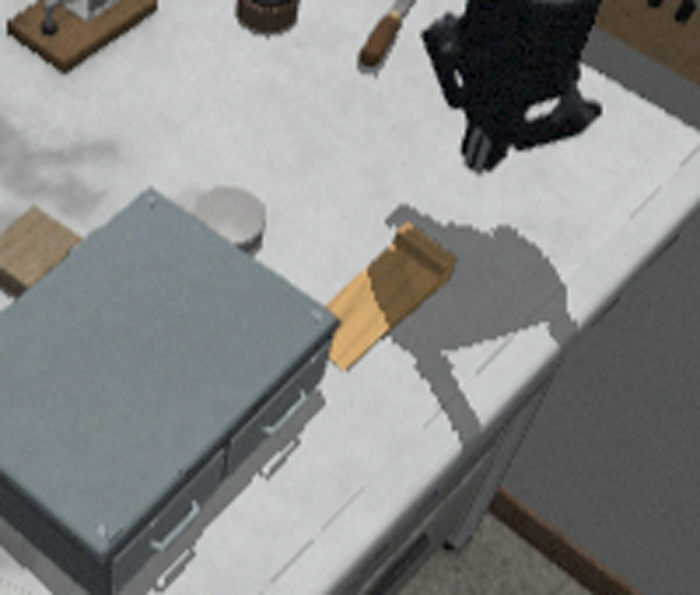

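View pics/wrist1.png

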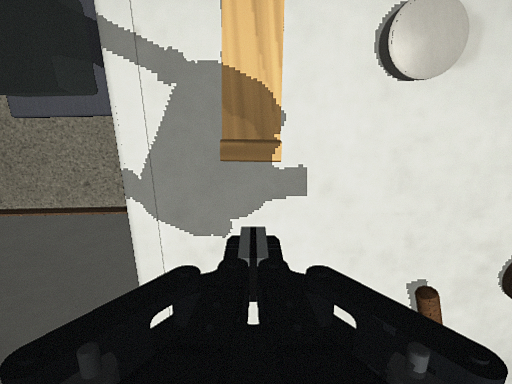

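View pics/top1.png

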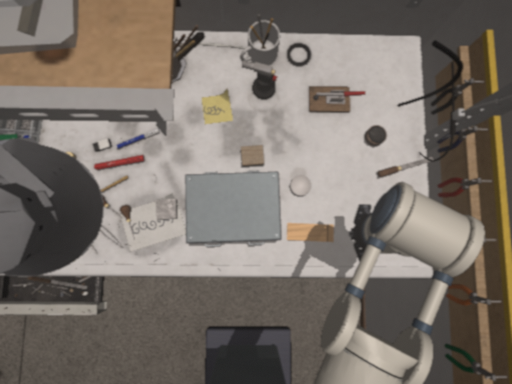

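Emit:
{"op": "send_rows", "data": {
  "series": [
    [0,0,0,35,0],
    [0,0,0,25,0],
    [0,0,0,8,0],
    [0,0,0,0,0],
    [0,0,0,0,0]
  ]
}}

```text
time_s: 4.5
ee_pos: [0.5649, -0.2482, 0.0157]
tool_rot: [179.8, 0.1, 88.7]
wrist_force: [-0.1, 0.0, -0.1]
width: 0.0002
```

Emit:
{"op": "send_rows", "data": {
  "series": [
    [0,5,0,2,0],
    [0,5,0,1,0],
    [0,5,0,0,0],
    [0,5,0,0,0],
    [0,5,0,0,0],
    [0,5,0,0,0],
    [0,5,0,0,0],
    [0,0,0,0,0]
  ]
}}

```text
time_s: 5.5
ee_pos: [0.5645, -0.2122, 0.0103]
tool_rot: [180.0, -0.0, 88.7]
wrist_force: [-0.1, 0.1, 0.3]
width: -0.0002
```

Emit:
{"op": "send_rows", "data": {
  "series": [
    [0,4,0,0,0],
    [0,4,0,0,0],
    [0,4,0,0,0],
    [0,4,0,0,0],
    [0,4,0,0,0],
    [0,4,0,0,0],
    [0,4,0,0,0],
    [0,0,0,0,0]
  ]
}}

```text
time_s: 6.5
ee_pos: [0.5651, -0.1842, 0.0102]
tool_rot: [-180.0, -0.0, 88.7]
wrist_force: [0.1, -1.0, -0.3]
width: -0.0005
```

```bash
python3 - <<'E'
from cell import ctrl, imaging
from h import *
for n in ("top","side","wrist"):
    d=imaging.get_image(n); np.savez(f"{n}2.npz",**d)
    cv2.imwrite(f"pics/{n}2.png",d["frame"])
    if n=="side": cv2.imwrite("pics/side2c.png",cv2.resize(d["frame"][120:290,220:420],None,fx=3.5,fy=3.5,interpolation=cv2.INTER_CUBIC))
print(ctrl.sense()["ee_pos"])
E
```

```text
[ 0.56506249 -0.18459645  0.01019697]
```

View pics/side2c.png

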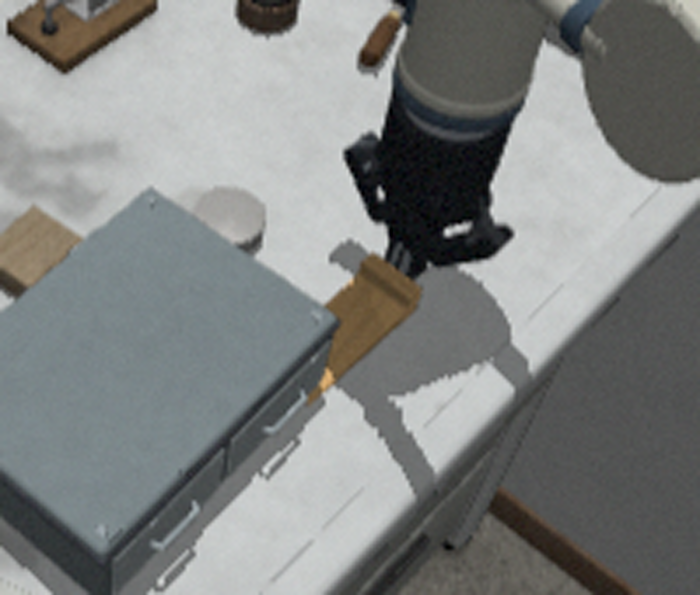

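View pics/wrist2.png

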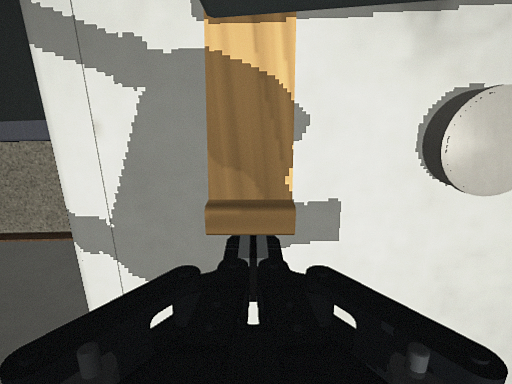

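Emit:
{"op": "send_rows", "data": {
  "series": [
    [0,2,0,0,0],
    [0,2,0,0,0],
    [0,2,0,0,0],
    [0,2,0,0,0],
    [0,2,0,0,0],
    [0,2,0,0,0]
  ]
}}

```text
time_s: 7.4
ee_pos: [0.5654, -0.1725, 0.0103]
tool_rot: [180.0, 0.0, 88.7]
wrist_force: [-0.2, -0.4, -0.5]
width: 0.0002
```

Emit:
{"op": "send_rows", "data": {
  "series": [
    [0,2,0,0,0],
    [0,2,0,0,0]
  ]
}}

```text
time_s: 7.65
ee_pos: [0.5655, -0.1685, 0.0103]
tool_rot: [180.0, 0.0, 88.7]
wrist_force: [0.4, 0.4, -0.2]
width: 0.0001
```

Emit:
{"op": "send_rows", "data": {
  "series": [
    [0,2,0,0,0],
    [0,2,0,0,0]
  ]
}}

```text
time_s: 7.9
ee_pos: [0.5656, -0.1645, 0.0103]
tool_rot: [-180.0, -0.0, 88.7]
wrist_force: [-0.0, -0.9, -1.1]
width: 0.0001
```

Emit:
{"op": "send_rows", "data": {
  "series": [
    [0,2,0,0,0],
    [0,1,0,0,0]
  ]
}}

```text
time_s: 8.15
ee_pos: [0.5656, -0.1615, 0.0103]
tool_rot: [-180.0, 0.0, 88.7]
wrist_force: [-0.3, -1.2, -0.5]
width: 0.0001
```

Emit:
{"op": "send_rows", "data": {
  "series": [
    [0,2,0,0,0],
    [0,1,0,0,0]
  ]
}}

```text
time_s: 8.4
ee_pos: [0.5657, -0.1586, 0.0103]
tool_rot: [180.0, 0.0, 88.7]
wrist_force: [0.7, -0.2, -0.4]
width: 0.0003
```

Emit:
{"op": "send_rows", "data": {
  "series": [
    [0,2,0,0,0],
    [0,1,0,0,0]
  ]
}}

```text
time_s: 8.65
ee_pos: [0.5658, -0.1555, 0.0103]
tool_rot: [-180.0, 0.0, 88.7]
wrist_force: [0.3, -0.8, -0.9]
width: -0.0002
```

```bash
python3 - <<'E'
from cell import ctrl, imaging
from h import *
for n in ("top","side","wrist"):
    d=imaging.get_image(n); np.savez(f"{n}3.npz",**d)
    if n!="top":cv2.imwrite(f"pics/{n}3.png",d["frame"])
    if n=="side": cv2.imwrite("pics/side3c.png",cv2.resize(d["frame"][150:270,260:400],None,fx=5,fy=5,interpolation=cv2.INTER_CUBIC))
    W=cloud(d);m=(d["range_z"]>0)&(W[...,2]>.024)&(W[...,2]<.032)&(abs(W[...,0]-.565)<.03)&(W[...,1]<-.10)&(W[...,1]>-.2)
    hsv=cv2.cvtColor(d["frame"],cv2.COLOR_BGR2HSV); m&=hsv[...,1]>70
    print(n,m.sum(), W[m].min(0) if m.any() else 0, W[m].max(0) if m.any() else 0)
print(ctrl.sense()["wrist_force"])
E
```

```text
top 0 0 0
side 95 [ 0.54237846 -0.15189302  0.0240481 ] [ 0.58420766 -0.12769086  0.03135216]
wrist 2728 [ 0.54263649 -0.14831141  0.02403116] [ 0.58686371 -0.12753696  0.03196038]
[0.50757248 0.36850607 0.99663468]
```

View pics/side3c.png

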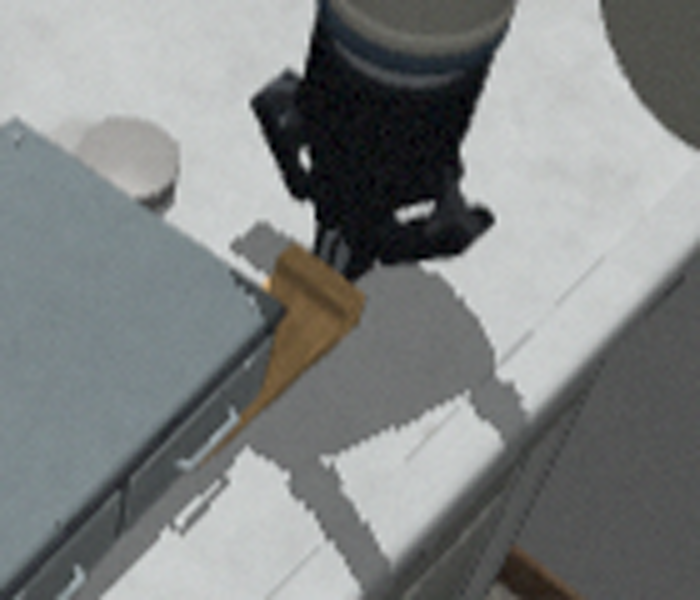

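View pics/wrist3.png

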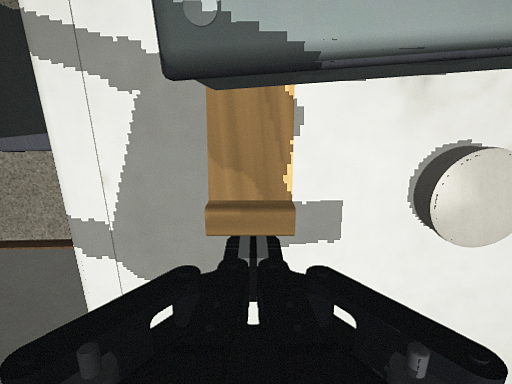

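Emit:
{"op": "send_rows", "data": {
  "series": [
    [0,2,0,0,0],
    [0,1,0,0,0]
  ]
}}

```text
time_s: 9.05
ee_pos: [0.5659, -0.1526, 0.0103]
tool_rot: [180.0, 0.0, 88.7]
wrist_force: [-0.3, -0.0, 0.5]
width: 0.0001
```

Emit:
{"op": "send_rows", "data": {
  "series": [
    [0,2,0,0,0],
    [0,1,0,0,0]
  ]
}}

```text
time_s: 9.3
ee_pos: [0.5659, -0.1495, 0.0103]
tool_rot: [180.0, 0.0, 88.7]
wrist_force: [-0.1, -0.9, -0.4]
width: 0.0001
```

Emit:
{"op": "send_rows", "data": {
  "series": [
    [0,2,0,0,0],
    [0,1,0,0,0]
  ]
}}

```text
time_s: 9.55
ee_pos: [0.566, -0.1466, 0.0103]
tool_rot: [180.0, 0.0, 88.7]
wrist_force: [0.6, -0.2, 0.7]
width: 0.0004
```

Emit:
{"op": "send_rows", "data": {
  "series": [
    [0,2,0,0,0],
    [0,1,0,0,0]
  ]
}}

```text
time_s: 9.8
ee_pos: [0.5661, -0.144, 0.0103]
tool_rot: [180.0, 0.0, 88.7]
wrist_force: [0.7, -3.4, -0.0]
width: -0.0002
```

Emit:
{"op": "send_rows", "data": {
  "series": [
    [0,2,0,0,0],
    [0,1,0,0,0]
  ]
}}

```text
time_s: 10.05
ee_pos: [0.5661, -0.1414, 0.0103]
tool_rot: [180.0, 0.1, 88.7]
wrist_force: [-0.5, -5.6, -0.4]
width: -0.0
```

Emit:
{"op": "send_rows", "data": {
  "series": [
    [0,2,0,0,0],
    [0,1,0,0,0]
  ]
}}

```text
time_s: 10.3
ee_pos: [0.5661, -0.1392, 0.0104]
tool_rot: [180.0, 0.2, 88.6]
wrist_force: [0.1, -7.8, 0.1]
width: -0.0002
```

Emit:
{"op": "send_rows", "data": {
  "series": [
    [0,-3,0,0,0],
    [0,-10,0,0,0],
    [0,-15,0,0,0],
    [0,-10,0,0,0],
    [0,0,0,0,0]
  ]
}}

```text
time_s: 10.92
ee_pos: [0.5652, -0.1767, 0.0102]
tool_rot: [-180.0, -0.0, 88.6]
wrist_force: [-0.9, -0.0, 0.4]
width: -0.0003
```

```bash
python3 - <<'E'
from cell import ctrl, imaging
from h import *
for n in ("top","side","wrist"):
    d=imaging.get_image(n); np.savez(f"{n}4.npz",**d)
    cv2.imwrite(f"pics/{n}4.png",d["frame"])
    if n=="side": cv2.imwrite("pics/side4c.png",cv2.resize(d["frame"][150:270,260:400],None,fx=5,fy=5,interpolation=cv2.INTER_CUBIC))
    W=cloud(d);m=(d["range_z"]>0)&(W[...,2]>.024)&(W[...,2]<.032)&(abs(W[...,0]-.565)<.03)&(W[...,1]<-.10)&(W[...,1]>-.2)
    hsv=cv2.cvtColor(d["frame"],cv2.COLOR_BGR2HSV); m&=hsv[...,1]>70
    print(n,m.sum(), W[m].min(0) if m.any() else 0, W[m].max(0) if m.any() else 0)
    if n!="wrist":
      for i in (0,4):
        dd=load(f"{n}{i}.npz");W=cloud(dd);m=(dd["range_z"]>0)&(W[...,2]>.08)&(W[...,2]<.097)&(W[...,0]<.75)&(W[...,0]>.5)&(W[...,1]>-.09)
        m=cv2.morphologyEx(m.astype(np.uint8),cv2.MORPH_OPEN,np.ones((3,3)))
        c=max(cv2.findContours(m,0,2)[0],key=cv2.contourArea)[:,0]
        P=ray(dd,c,.088)[:,:2]*1000; r=cv2.minAreaRect(P.astype(np.float32));
        mm=cv2.erode(m,np.ones((7,7)))>0; p=W[mm]; s=np.linalg.lstsq(np.c_[p[:,:2],np.ones(len(p))],p[:,2],rcond=None)[0]
        print(n,i,r,"tilt mrad",(s[:2]*1000).round(1), "z mid",(s@[.62,.036,1]).round(4))
print(ctrl.sense()["wrist_force"],ctrl.sense()["ee_pos"])
E
```

```text
top 78 [ 0.54675949 -0.12796392  0.02439859] [ 0.5839889  -0.11738907  0.03122784]
top 0 ((620.8798828125, 34.699790954589844), (160.85391235351562, 219.421875), 2.591615915298462) tilt mrad [3.3 0.1] z mid 0.0871
top 4 ((620.9937133789062, 34.532554626464844), (160.51486206054688, 219.29933166503906), 2.395836353302002) tilt mrad [-1.  -2.5] z mid 0.0873
side 96 [ 0.54276421 -0.17625455  0.02407373] [ 0.58387111 -0.11034224  0.03199779]
side 0 ((618.411865234375, 41.668800354003906), (164.40821838378906, 222.5095672607422), 2.3331379890441895) tilt mrad [2.6 1.8] z mid 0.088
side 4 ((618.93359375, 41.80223846435547), (164.17628479003906, 223.07354736328125), 2.629354476928711) tilt mrad [-1.   0.5] z mid 0.0881
wrist 3288 [ 0.54285504 -0.16846869  0.02400815] [ 0.58703029 -0.11144338  0.0317645 ]
[-0.29565542 -0.70301416  0.15914226] [ 0.56527544 -0.17555215  0.01020975]
```

View pics/side4c.png

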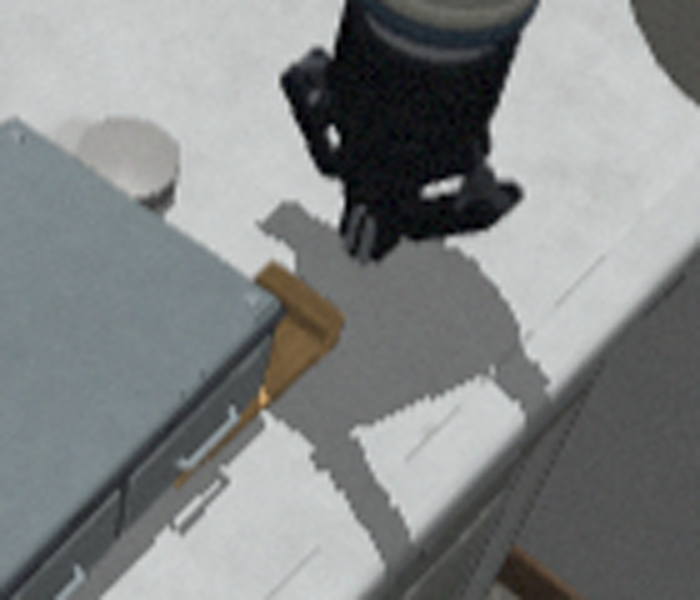

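View pics/wrist4.png

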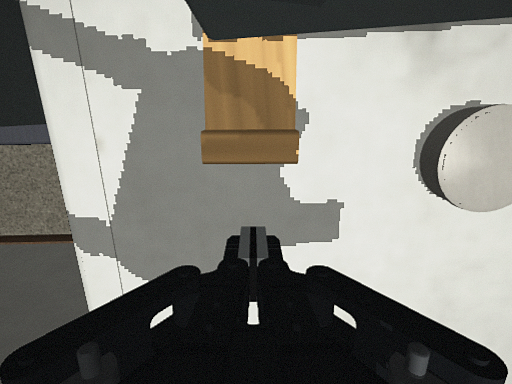

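Emit:
{"op": "send_rows", "data": {
  "series": [
    [0,-5,0,-40,0],
    [0,0,0,-50,0],
    [0,0,0,-40,0],
    [0,42,-2,0,0],
    [0,42,-1,0,0],
    [0,40,0,0,0],
    [0,0,0,0,0],
    [0,0,0,0,0]
  ]
}}

```text
time_s: 12.08
ee_pos: [0.565, -0.0566, 0.1403]
tool_rot: [180.0, 0.0, 88.7]
wrist_force: [-0.3, -0.6, 0.2]
width: -0.0
```

Emit:
{"op": "send_rows", "data": {
  "series": [
    [0,0,0,20,0],
    [0,0,0,15,0],
    [0,0,0,10,0],
    [0,0,0,5,0],
    [0,0,0,0,0]
  ]
}}

```text
time_s: 12.7
ee_pos: [0.5649, -0.0567, 0.0899]
tool_rot: [-180.0, -0.0, 88.7]
wrist_force: [-0.6, -0.4, 0.0]
width: -0.0001
```

Emit:
{"op": "send_rows", "data": {
  "series": [
    [0,0,0,1,0],
    [0,0,0,1,0],
    [0,0,0,0,0]
  ]
}}

```text
time_s: 13.08
ee_pos: [0.5652, -0.0566, 0.0885]
tool_rot: [180.0, 0.0, 88.7]
wrist_force: [0.2, 1.2, 0.1]
width: -0.0001
```

Emit:
{"op": "send_rows", "data": {
  "series": [
    [0,0,0,1,0],
    [0,0,0,0,0]
  ]
}}

```text
time_s: 13.32
ee_pos: [0.5652, -0.0566, 0.0876]
tool_rot: [180.0, 0.0, 88.7]
wrist_force: [0.7, 0.0, 1.3]
width: -0.0
```

Emit:
{"op": "send_rows", "data": {
  "series": [
    [0,0,0,1,0],
    [0,0,0,0,0]
  ]
}}

```text
time_s: 13.58
ee_pos: [0.5652, -0.0567, 0.0875]
tool_rot: [179.9, 0.0, 88.7]
wrist_force: [-2.9, -0.4, 6.0]
width: -0.0002
```

Emit:
{"op": "send_rows", "data": {
  "series": [
    [0,0,0,1,0],
    [0,0,0,0,0]
  ]
}}

```text
time_s: 13.82
ee_pos: [0.5653, -0.0567, 0.0875]
tool_rot: [179.9, 0.0, 88.7]
wrist_force: [-4.1, 0.4, 9.5]
width: 0.0
```

Emit:
{"op": "send_rows", "data": {
  "series": [
    [0,0,0,0.5,0],
    [0,0,0,0,0],
    [0,0,0,0,0],
    [0,0,0,0,0]
  ]
}}

```text
time_s: 14.32
ee_pos: [0.5653, -0.0567, 0.0874]
tool_rot: [179.9, 0.0, 88.7]
wrist_force: [-5.3, 0.7, 12.5]
width: -0.0001
```

Emit:
{"op": "send_rows", "data": {
  "series": [
    [0,0,0,-2,0],
    [0,0,0,-5,0],
    [0,0,0,-30,0],
    [0,0,0,-50,0],
    [0,-40,0,0,0],
    [0,-40,0,0,0],
    [0,-40,0,0,0],
    [0,0,0,0,0]
  ]
}}

```text
time_s: 15.32
ee_pos: [0.5618, -0.1791, 0.1711]
tool_rot: [-179.9, 0.0, 88.5]
wrist_force: [-0.4, 1.0, -1.1]
width: 0.0002
```

```bash
python3 - <<'E'
from cell import ctrl, imaging
from h import *
for n in ("top","side"):
    d=imaging.get_image(n); np.savez(f"{n}5.npz",**d)
    if n=="side": cv2.imwrite("pics/side5.png",cv2.resize(d["frame"][130:290,180:400],None,fx=3.6,fy=3.6,interpolation=cv2.INTER_CUBIC))
    for i in (4,5):
        dd=load(f"{n}{i}.npz");W=cloud(dd);m=(dd["range_z"]>0)&(W[...,2]>.08)&(W[...,2]<.097)&(W[...,0]<.75)&(W[...,0]>.5)&(W[...,1]>-.09)
        m=cv2.morphologyEx(m.astype(np.uint8),cv2.MORPH_OPEN,np.ones((3,3)))
        c=max(cv2.findContours(m,0,2)[0],key=cv2.contourArea)[:,0]
        P=ray(dd,c,.088)[:,:2]*1000; r=cv2.minAreaRect(P.astype(np.float32));
        mm=cv2.erode(m,np.ones((7,7)))>0; p=W[mm]; s=np.linalg.lstsq(np.c_[p[:,:2],np.ones(len(p))],p[:,2],rcond=None)[0]
        print(n,i,r,"tilt mrad",(s[:2]*1000).round(1), "z mid",(s@[.62,.036,1]).round(4))
        hsv=cv2.cvtColor(dd["frame"],cv2.COLOR_BGR2HSV);m=(dd["range_z"]>0)&(W[...,2]>.024)&(W[...,2]<.032)&(abs(W[...,0]-.565)<.03)&(W[...,1]<-.10)&(W[...,1]>-.14)&(hsv[...,1]>70)
        print("heel",np.median(W[m],0),m.sum())
print(ctrl.sense()["wrist_force"],ctrl.sense()["ee_pos"])
E
```

```text
top 4 ((620.9937133789062, 34.532554626464844), (160.51486206054688, 219.29933166503906), 2.395836353302002) tilt mrad [-1.  -2.5] z mid 0.0873
heel [ 0.56411849 -0.12265386  0.02815914] 78
top 5 ((620.866455078125, 34.797271728515625), (161.0076446533203, 219.04290771484375), 2.4933528900146484) tilt mrad [-0.  -2.1] z mid 0.0872
heel [ 0.56410512 -0.12260069  0.02819529] 82
side 4 ((618.93359375, 41.80223846435547), (164.17628479003906, 223.07354736328125), 2.629354476928711) tilt mrad [-1.   0.5] z mid 0.0881
heel [ 0.56222152 -0.11741949  0.02796819] 90
side 5 ((618.7781372070312, 41.64521789550781), (163.80662536621094, 222.81906127929688), 2.668740749359131) tilt mrad [-1.9  0.4] z mid 0.0881
heel [ 0.56377959 -0.11723497  0.02869801] 98
[-0.446252    1.04250338  0.02255432] [ 0.56218495 -0.17659266  0.17134837]
```

View pics/side5.png

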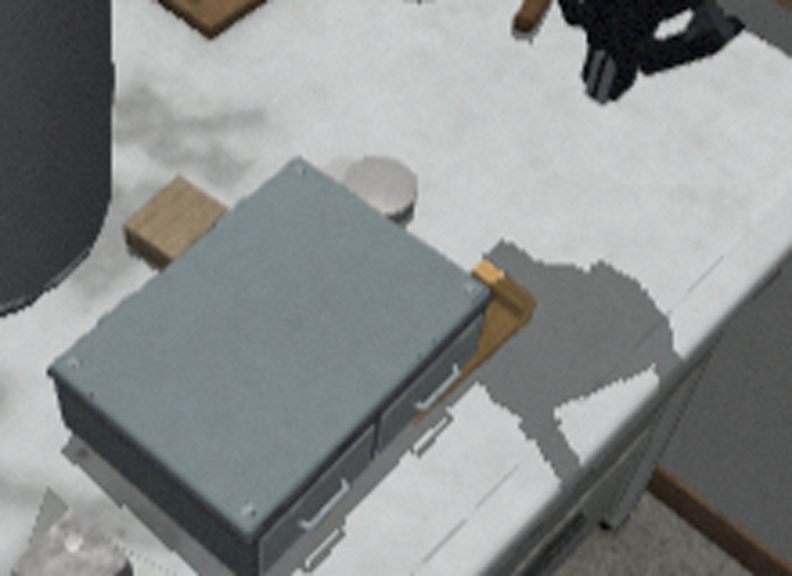

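The picture shows the wedge under the front right corner, with its heel at about (510, 290). The case has not moved, the bystanders are where they were, and the gripper is clear at about (610, 80).

Emit:
{"op": "send_rows", "data": {
  "series": [
    [0,0,0,0,0],
    [0,0,0,0,0],
    [0,0,0,0,0],
    [0,0,0,0,0]
  ]
}}

```text
time_s: 15.92
ee_pos: [0.5624, -0.1763, 0.1719]
tool_rot: [180.0, 0.0, 88.7]
wrist_force: [0.4, 0.2, -0.4]
width: -0.0003
```

```bash
python3 -c "
from cell import job_done
print(job_done())"
```

```text
the job is handed in; nothing more can be done
None
```

I pushed the wedge by its heel with the shut fingertips until the foot took load, with the push force rising from about 0 to 8 N. I then backed off, pressed the corner and let go. The job was handed in at about 16 s of the 58 s allowed, and no verdict is reported.

- **Press test:** at up to 12.5 N the corner moved only about 0.1 mm. A sideways force of about 5 N came with that press.
- **Case:** its measured tilt is under about 3 mrad, against a limit of 18. Its position matches the start to within about 1 mm.
- **Wedge:** the heel stayed put during the press, and the tip is roughly 38 mm past the foot. The foot is about 3 mm off the wedge's middle line.
- **Bystanders:** tin and offcut look unmoved in the last picture. The block is only partly visible there, and I did not re-measure any of them.

**Disagreement:** the top and side cameras differ by about 5 to 7 mm in y for the case and wedge, so I used the mean. That leaves the 38 mm figure uncertain by a few millimetres, but the contact itself was judged by force.

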